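# Shift the titration carriage under the burette

### The arm

A 7-joint arm with a two-finger parallel gripper is mounted at the origin on the work surface. World frame = base frame: x ahead of the robot, y to its left, z up, the work surface at z = 0. Lengths are in mm, angles in rad, forces in N, time in s.
With the tool pointing down it reaches from about 400 to 850 mm from the base axis. Payload 10.4 kg.
Tool frame: the origin (TCP) lies where the fingers leave the gripper's body, on its centre line; the fingertips stand 70 mm ahead of it and the grasp point (between the pads) lies 51 mm ahead of it; z points along the fingers, x is the direction in which the jaws open and shut, and the axes are right-handed (so a half turn about z gives the same grasp; the last joint's range is limited). The gripper opens to 87 mm and grips with 3 to 60 N. Pads are 19 mm wide; open, the fingers measure 117 mm over their backs; the gripper's body (75 mm by 190 mm) begins 51 mm behind the grasp point.
Start: joints at [-1.202, 0.332, -0.065, 1.46, 0.022, 1.35, -0.088], TCP at [238.646, 577.661, 292.276] pointing down, gripper open.
Joint ranges: [-2.6, 2.6], [-0.5, 2.12], [-1.47, 1.34], [0.16, 2.42], [-1.27, 4.41], [0.06, 2.06], [-2.6, 2.6]. Speed limits (rad/s): [2.22, 2.22, 2.79, 2.79, 3.14, 3.14, 3.14].

### API

Orientations are given as [roll, pitch, yaw] about the fixed x, y, z axes, in that order (R = Rz(yaw) Ry(pitch) Rx(roll)).
In Python, from plant import r gives the robot as it stands.
- The arm moves only by the tool arm_command, never from a script. Its argument "motion" is a list of rows, each a list of 3 entries, a list of its own where there are three numbers: the shift along the world's x, y, z in mm, then the turn about the world's z in degrees, then the finger opening in mm, from 0 to 87. In form: [[[tx, ty, tz], turn, claw], ...]. A call has exactly 5 rows; each row is the pose to reach, as a shift and turn from the pose commanded when the call began; what a row does not reach only later rows make up. A row lasts 1/12 s, in which the tool goes at most 41.7 mm and 7.16 degrees, less where a joint would pass 70% of its speed; a pose out of reach is approached as far as the arm can. A call with a gripper value outside its range is refused whole. The fingers move at their own pace and stop on an object; the grip force is fixed at half the most. Time passes only in rows, so rows that repeat a pose let the fingers close, or fill a call up. It gives the time, the measured TCP pose, the force and the opening at its end, in the units of the state.
- r.sense(): the state, without advancing time (a new reading comes with each control period).
- r.grab_frame(name): name is "scene" or "top" or "wrist"; returns (picture, depth): 480x640x3 uint8, blue, green, red; 480x640 float32, mm along the optical axis (not along the pixel's ray), 0 where there is no reading.
- r.camera_model(name): a dict with "mtx" (3x3 intrinsics, pixels), "extrinsics" (4x4, takes a point from camera to world coordinates); the wrist camera has in their place "T_tool_cam" (4x4, takes a point from camera to tool coordinates, whose origin is the TCP and whose axes are the tool frame's). Camera axes: x right, y down, z forward; pixel columns grow to the right and rows downward; lengths in mm; the calibration is good to about 2 mm. A picture is of the moment at which its call begins: read the wrist's pose just before it. camera_model takes no time and is no camera call.
- r.sign_off(): hands the job in, once; it reports no verdict.
The state is a dict: "time": time; "joint_pos": joint angles; "joint_velocities": joint speeds; "joint_torque": joint torques, N m; "tool_pos": TCP position; "tcp_rot": TCP orientation; "wrist_force": force on the tool from outside, world axes, zero at the start; "torque": the same for the moment, N m; "width": finger opening in mm.
Only numpy, scipy, OpenCV 4.12 (cv2) and the standard library are available. Lean on these libraries where they do the work, as an engineer would, in place of code of your own. Each camera call takes 0.05 s, during which the arm holds its last target.

### The job

The beaker stands on a white carriage that is locked by an orange spring plunger standing up through the carriage's middle window. With a closed fingertip push the plunger down through the window, and keep it down while you push the carriage along its track by the window's edge, towards the burette, until the beaker stands under the burette's tip and the plunger springs up in the next window and locks the carriage again. Then move clear; pinch and lift nothing, and do not touch the beaker, the vial or the two stands, nor disturb the other things on the bench.

Things in the scene. Friction and masses are not known exactly. Their poses are not given: they have to be found in the camera images.
- track: Fixed dark steel track with grey sides, 250 x 470 mm, 40 mm high. Origin on the bench top on the plunger's axis (plate spans x -65 to +185 mm); the carriage slides along this frame's y; x points across, away from the robot; z up. Track floor 12 mm above the bench. Grey lips along both sides hold the carriage down, so it can only slide.
- carriage: White loose plate on runners, 250 mm along the track, 216 mm across; underside 22 mm, top 34 mm above the bench. Axes as the track's. Origin on the track floor at the centre of its middle window, so at the start on the plunger's axis. About 0.7 kg; sliding takes 5 to 15 N. Locks again after 80 mm of travel either way; end stops 14 mm further.
- window (a point): Centre of the middle of three through windows in the carriage, level with its top. Each is 58 mm along the track and 56 mm across; the other two lie 80 mm either way along the track, with 22 mm bars between. A finger in the window, its tip 14 to 22 mm above the bench, pushes the carriage by the window's edge.
- plunger_top (a point): Centre of the orange plunger's flat top, 50 mm along the track, 40 mm across. Sprung up it is 38 mm above the bench (4 mm proud of the carriage), fully pressed 14 mm. Below 22 mm it clears the carriage; keep it there until the carriage's edge has come over it (4 to 7 mm of carriage travel), after which the carriage keeps it down.
- plunger (a joint): Plunger depth in m: 0 sprung up (locking), 0.024 fully pressed, above 0.016 clear of the carriage. Its spring pushes back with about 3 N at the top and 5.4 N at the bottom.
- beaker_rim_centre (a point): Centre of the mouth of the blue open beaker, 68 mm across, 80 mm tall, standing loose on the carriage 115 mm beyond the middle window (+x of the carriage). Mouth 114 mm above the bench.
- burette_tip (a point): Lowest point of the burette, a tall clear tube (18 mm across, to 500 mm above the bench) with a blue stopcock, clamped on a fixed stand with a blue foot; tip 140 mm above the bench, straight above the beaker's path, 80 mm along the track to one side or the other of the beaker's start.
- probe: Look-alike fixed stand with a black electrode and yellow head, at the other side from the burette. Origin on the bench straight below the electrode's tip, which is 140 mm up.
- vial: Small amber vial with white cap, 26 mm across, 50 mm tall, standing loose on the carriage. Origin at its foot.
- burette: The burette's whole stand. Origin on the bench straight below the tip.
- beaker: The blue beaker; origin at the centre of its foot.
- wash_bottle: Bystander: white wash bottle with red cap and yellow label, 64 mm across, 160 mm tall; origin at its foot.
- flask: Bystander: amber conical flask, 80 mm across the foot, 120 mm tall; origin at its foot.
- reagent_jar: Bystander: white jar, black cap, 70 mm across, 100 mm tall; origin at its foot.
- spatula: Bystander: spatula lying on the bench, 170 mm long.
- sieve: Bystander: steel sieve ring, 100 mm across, 30 mm high; origin at the centre of its underside.
Not all that is in view belongs to the job. What is meant by the beaker is not pink or turquoise, and is the smaller of those in its own colour.

How it is judged (in metres and radians):
On the way, in this order (a step that is already met when the one before it is completed fails the run):
1. the fingers hold the plunger down clear of the carriage, before the carriage has moved off (value of joint plunger above 0.016 m and contact force between the fingers and plunger above 0.5 N and distance of carriage from where it was at the start of the episode below 0.012 m), for 0.1 s.
2. the carriage has slid at least 30 mm over the plunger, which stays down (value of joint plunger above 0.012 m and (y of carriage in the frame of track above 0.03 m or y of carriage in the frame of track below -0.03 m)), for 0.05 s.
At the end, for the whole second after the job is handed in: The beaker's mouth centre is within 20 mm (horizontally) of the burette's tip, the plunger has sprung up in the next window (within 4 mm of fully up), the carriage lies down in its track, and carriage and beaker are at rest with beaker and vial upright (horizontal distance between beaker_rim_centre and burette_tip below 0.02 m and value of joint plunger below 0.004 m and linear speed of carriage below 0.01 m/s and linear speed of beaker below 0.02 m/s and z of carriage in the frame of track below 0.016 m and angle between each of beaker, vial's own z axis and vertical below 0.1 rad); the robot touches nothing.
It fails at once if the carriage is lifted from its track by more than 6 mm (z of carriage in the frame of track above 0.018 m).
It fails at once if beaker or vial is lifted (more than 10 mm off the carriage) or tipped (z of any of beaker, vial in the frame of carriage above 0.032 m or angle between any of beaker, vial's own z axis and vertical above 0.3 rad).
It fails at once if the robot touches the beaker, the vial or a stand (more than 1 N) (contact force between any of the fingers, the arm and beaker above 1 N or contact force between any of the fingers, the arm and vial above 1 N or contact force between any of the fingers, the arm and burette above 1 N or contact force between any of the fingers, the arm and probe above 1 N).
It fails at once if a bystander on the bench is moved more than 30 mm (distance of any of wash_bottle, flask, reagent_jar, spatula, sieve from where it was at the start of the episode above 0.03 m).
It also fails if it takes over 40 s, if anything falls off the work surface, if the arm or the gripper's body presses on something with over 40 N, if the wrist force passes 120 N, or if a joint passes its speed limit or range.

## Working session

There is one attempt and no reset: what is moved stays moved. The work goes in short steps, Python scripts to look and compute and a tool call to move; the robot and the scene stay as the last step left them, time stands still between calls to the robot, and variables do not carry over. Pictures are saved under pics/ and viewed, and the job is handed in when it is done.

Besides the shell and the picture viewer there is one more tool, called after "Emit:" as name(argument=value, ...) on one line, values as JSON. arm_command: Moves the arm, as the interface text tells. Its arguments: {"type":"object","properties":{"motion":{"type":"array"}},"required":["motion"]}

```bash
mkdir -p pics; cat > h.py <<'E'
import numpy as np,cv2
from plant import r
def grab(n):
    s=r.sense(); p,d=r.grab_frame(n); np.savez('pics/last_%s.npz'%n,p=p,d=d,pos=s['tool_pos'],rot=s['tcp_rot']); return p,d
def pt(n,u,v,d,z=None):
    m=r.camera_model(n);K=np.array(m['mtx']);E=np.array(m['extrinsics'])
    ray=np.linalg.inv(K)@[u,v,1.]
    if z is None:
        c=ray*d[v,u]; return E[:3,:3]@c+E[:3,3]
    w=E[:3,:3]@ray; return E[:3,3]+w*(z-E[2,3])/w[2]
E
python3 - <<'E'
from h import *
s=r.sense();print(s)
for n in['scene','top']:
    p,d=grab(n);cv2.imwrite(f'pics/{n}1.png',p)
    print(n,r.camera_model(n))
E
```

```text
{'time': 0.0, 'joint_pos': array([-1.20161128,  0.33287458, -0.06473418,  1.46091722,  0.02159452,
        1.34991122, -0.08849043]), 'joint_velocities': array([ 0.0008935 , -0.00028071, -0.00056899,  0.00032169, -0.00142559,
       -0.00182614,  0.00291564]), 'joint_torque': array([-3.01738027e-06, -6.23251390e+01,  2.46572070e-02, -3.89904821e+01,
       -6.12471672e-02,  3.97150603e-02,  1.30326493e-04]), 'tool_pos': array([238.52232888, 577.38851303, 291.46377027]), 'tcp_rot': array([3.14154384e+00, 1.41409771e-03, 1.17907240e+00]), 'wrist_force': array([-0.24334221,  0.36690643, -0.43687878]), 'torque': array([-0.02027125, -0.02030511, -0.00184711]), 'width': 87.0183107320866}
scene {'mtx': array([[440.79438811,   0.        , 320.89444387],
       [  0.        , 440.79438811, 235.750389  ],
       [  0.        ,   0.        ,   1.        ]]), 'extrinsics': array([[-1.21783118e-01,  6.02372599e-01, -7.88870157e-01,
         1.29128457e+03],
       [ 9.92516879e-01,  8.10284295e-02, -9.13489927e-02,
         7.37805451e+01],
       [ 8.89477968e-03, -7.94091711e-01, -6.07732867e-01,
         6.99633291e+02],
       [ 0.00000000e+00,  0.00000000e+00,  0.00000000e+00,
         1.00000000e+00]])}
top {'mtx': array([[575.69637057,   0.        , 315.29258653],
       [  0.        , 575.69637057, 241.40374493],
       [  0.        ,   0.        ,   1.        ]]), 'extrinsics': array([[ 1.21323930e-02, -9.82056280e-01,  1.88197419e-01,
         2.81336831e+02],
       [-9.99922874e-01, -1.14156877e-02,  4.89172221e-03,
         1.11285367e+01],
       [-2.65554356e-03, -1.88242252e-01, -9.82119037e-01,
         1.37417945e+03],
       [ 0.00000000e+00,  0.00000000e+00,  0.00000000e+00,
         1.00000000e+00]])}
```

View pics/scene1.png

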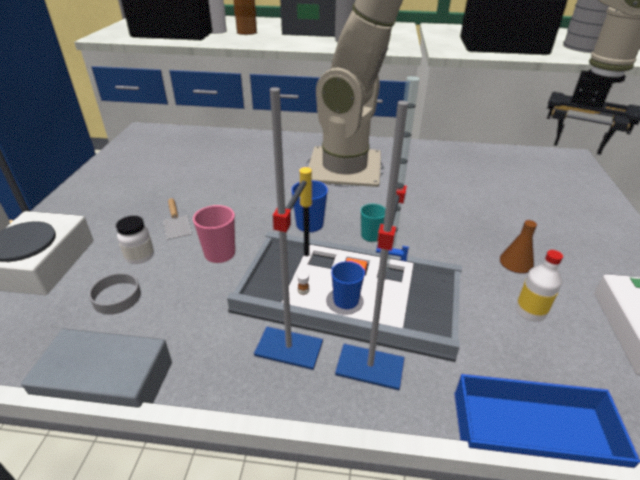

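View pics/top1.png

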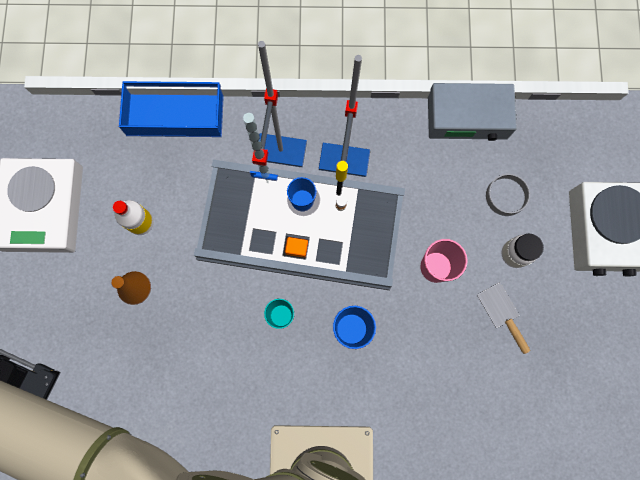

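Top view: the beaker candidates are the small blue one on the carriage (302,192), the large blue one (354,327), teal (279,313) and pink (445,260). I choose the one at (302,192). The burette with its blue stopcock is on the left (about 262,170, so +y). The yellow-headed probe is on the right (342,170). The plunger is at (297,246). I'll check these in a close crop.

```bash
python3 - <<'E'
from h import *
a=np.load('pics/last_top.npz');p=a['p'];d=a['d']
c=cv2.resize(p[150:300,190:410],None,fx=3.6,fy=3.6,interpolation=cv2.INTER_CUBIC);cv2.imwrite('pics/crop1.png',c)
hsv=cv2.cvtColor(p,cv2.COLOR_BGR2HSV)
m=cv2.inRange(hsv,(5,180,150),(18,255,255));m[:225]=0;m[265:]=0;m[:,:270]=0;m[:,330:]=0
c=max(cv2.findContours(m,0,2)[0],key=cv2.contourArea);M=cv2.moments(c);print(cv2.contourArea(c),cv2.minAreaRect(c));u,v=M['m10']/M['m00'],M['m01']/M['m00'];print(u,v,'plunger',pt('top',u,v,d,38),pt('top',int(u),int(v),d))
E
```

```text
305.0 ((296.2568054199219, 245.95945739746094), (20.87866973876953, 16.27549934387207), 9.462322235107422)
296.2661202185792 246.0016393442623 plunger [525.81181114  62.54616972  38.        ] [525.26317344  63.0581786   40.98014163]
```

View pics/crop1.png

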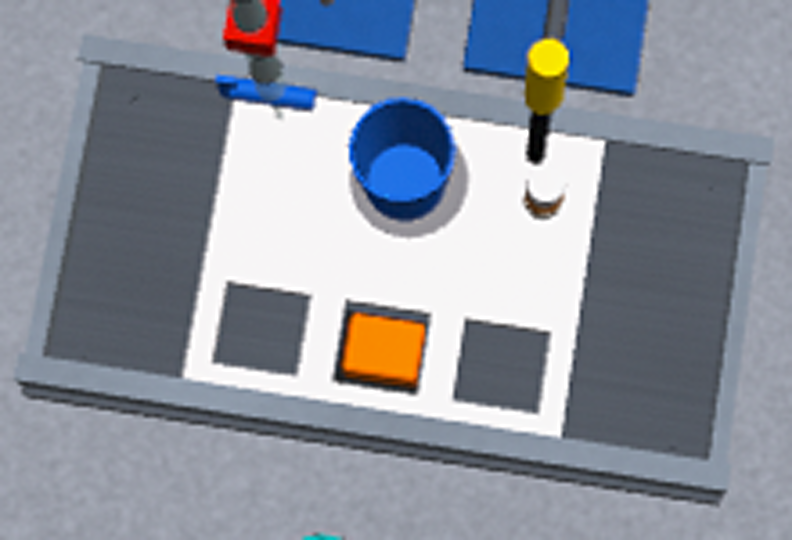

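The crop confirms it: small blue beaker at crop (402,150), burette stopcock at (265,92) on the +y side with its tip near (278,115), black probe at (537,155), vial at (543,195), orange plunger at (383,348). Next I'll work out the track axes.

```bash
python3 - <<'E'
from h import *
f=lambda x,y,z:pt('top',x/3.6+190-.36,y/3.6+150-.36,None,z)
a=f(20,385,40);b=f(725,490,40);c=f(85,38,40);e=f(770,140,40)
for P,Q in((a,b),(c,e)):
    v=P-Q;print(P,Q,np.linalg.norm(v[:2]),np.degrees(np.arctan2(v[1],v[0])))
yw=np.degrees(np.arctan2(*( (a-b)+(c-e))[[1,0]]))-90;t=np.radians(yw);X=np.array([np.cos(t),np.sin(t)]);Y=np.array([-np.sin(t),np.cos(t)])
o=np.array([525.8,62.5]);print(yw,X,Y)
for n,p in dict(beaker=f(402,150,114),tip=f(278,115,140),probe=f(537,158,140),vial=f(545,185,84),winL=f(262,328,34),winR=f(502,365,34),wm=f(384,347,34)).items():
    q=p[:2]-o;print(n,p.round(1),(q@X).round(1),(q@Y).round(1))
print('center',(a+b+c+e)/4,o+60*X)
E
```

```text
[497.40988379 299.44130232  40.        ] [ 434.08729863 -159.54130176   40.        ] 463.33009899750255 82.1448933116187
[734.74048012 267.79239717  40.        ] [ 668.71222789 -192.4971652    40.        ] 465.0013024868531 81.83664638473267
-8.009507609088743 [ 0.99024496 -0.13933742] [0.13933742 0.99024496]
beaker [638.1  50.5 114. ] 112.8 3.8
tip [652.3 126.8 140. ] 116.3 81.3
probe [626.5 -33.6 140. ] 113.2 -81.1
vial [624.3 -40.8  84. ] 112.0 -88.6
winL [538.3 143.2  34. ] 1.1 81.7
winR [515.4 -15.1  34. ] 0.5 -78.3
wm [526.5  62.6  34. ] 0.7 0.2
center [583.73747261  53.79880813  40.        ] [585.21469765  54.13975461]
```

Emit:
arm_command(motion=[[[15, -38, 0], 5, 0], [[30, -76, 0], 10, 0], [[45, -114, 0], 14, 0], [[60, -152, 0], 14, 0], [[75, -190, 0], 14, 0]])

```text
time: 0.52
tool_pos: [314.0, 385.6, 291.8]
tcp_rot: [-3.141, 0.0, 1.424]
wrist_force: [1.0, 0.6, -0.2]
width: 61.2
```

Emit:
arm_command(motion=[[[13, -36, 0], 0, 0], [[26, -72, 0], 0, 0], [[39, -108, 0], 0, 0], [[52, -144, 0], 0, 0], [[65, -180, 0], 0, 0]])

```text
time: 0.93
tool_pos: [378.7, 205.7, 292.1]
tcp_rot: [-3.141, -0.0, 1.423]
wrist_force: [1.3, -0.3, -0.4]
width: 28.3
```

Emit:
arm_command(motion=[[[13, -36, 0], 0, 0], [[26, -72, 0], 0, 0], [[39, -108, -10], 0, 0], [[52, -141, -30], 0, 0], [[70, -141, -50], 0, 0]])

```text
time: 1.35
tool_pos: [449.1, 60.1, 242.4]
tcp_rot: [3.14, -0.0, 1.416]
wrist_force: [0.2, 0.1, 0.2]
width: 1.9
```

Emit:
arm_command(motion=[[[25, 0, -25], 0, 0], [[50, 0, -50], 0, 0], [[77, 0, -80], 0, 0], [[77, 0, -100], 0, 0], [[77, 0, -100], 0, 0]])

```text
time: 1.77
tool_pos: [523.8, 66.0, 137.5]
tcp_rot: [-3.135, 0.005, 1.423]
wrist_force: [-1.4, -0.2, -0.7]
width: 0.1
```

```bash
python3 - <<'E'
from h import *
s=r.sense();print(s['tool_pos'],s['tcp_rot'],s['wrist_force'],s['width'])
p,d=grab('top');q,e=grab('wrist')
c=cv2.resize(p[140:310,190:410],None,fx=3.5,fy=3.5,interpolation=cv2.INTER_CUBIC);cv2.imwrite('pics/top2.png',c);cv2.imwrite('pics/wrist2.png',q)
p,d=grab('scene');cv2.imwrite('pics/scene2.png',cv2.resize(p[60:400,200:480],None,fx=1.7,fy=1.7))
E
```

```text
[523.82660241  65.95655871 137.51811437] [-3.13476295  0.00452806  1.42301354] [-1.39250977 -0.21525476 -0.71189409] 0.07052350572288427
```

View pics/wrist2.png

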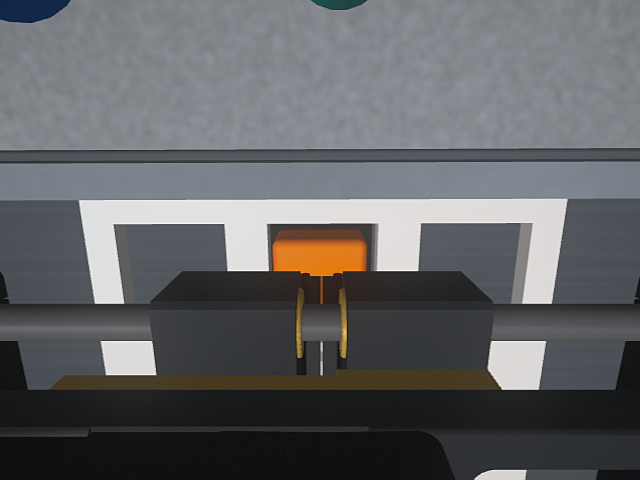

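View pics/scene2.png

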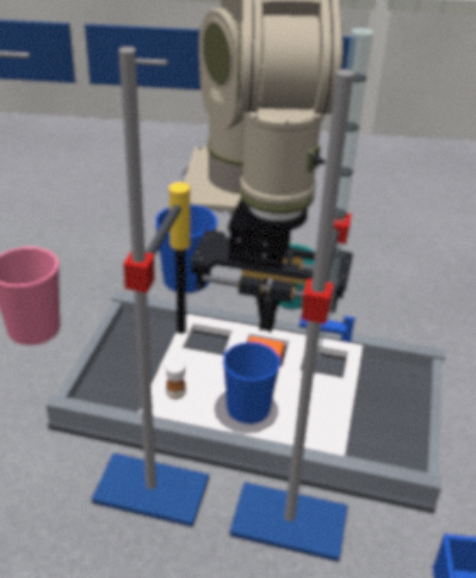

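The wrist view shows the closed fingers (x≈322) centred over the orange plunger (273–367). In the scene view the gripper is clear of the beaker, vial and both stands. Going down in steps.

Emit:
arm_command(motion=[[[1, 0, -8], 0, 0], [[2, 0, -16], 0, 0], [[2, 0, -24], 0, 0], [[2, 0, -26], 0, 0], [[2, 0, -26], 0, 0]])

```text
time: 2.33
tool_pos: [527.1, 66.6, 115.6]
tcp_rot: [-3.14, 0.0, 1.423]
wrist_force: [0.6, -0.4, 0.1]
width: 0.5
```

Emit:
arm_command(motion=[[[0, 0, -5], 0, 0], [[0, 0, -10], 0, 0], [[0, 0, -15], 0, 0], [[0, 0, -20], 0, 0], [[0, 0, -24], 0, 0]])

```text
time: 2.75
tool_pos: [528.1, 66.8, 92.0]
tcp_rot: [3.141, -0.0, 1.423]
wrist_force: [0.9, -0.8, 4.0]
width: 0.1
```

Emit:
arm_command(motion=[[[0, 0, -2], 0, 0], [[0, 0, -4], 0, 0], [[0, 0, -5], 0, 0], [[0, 0, -5], 0, 0], [[0, 0, -5], 0, 0]])

```text
time: 3.17
tool_pos: [528.0, 66.8, 87.6]
tcp_rot: [3.141, -0.0, 1.423]
wrist_force: [2.2, 1.0, 4.3]
width: 0.4
```

Plunger is down: tip at about 17.6 mm with 4.3 N. Now sliding along the track's +y.

Emit:
arm_command(motion=[[[0.4, 3, -1], 0, 0], [[0.8, 6, -1], 0, 0], [[1.3, 9, -1], 0, 0], [[1.7, 12, -1], 0, 0], [[1.7, 12, -1], 0, 0]])

```text
time: 3.58
tool_pos: [529.2, 79.2, 86.2]
tcp_rot: [-3.141, 0.0, 1.424]
wrist_force: [-0.9, -2.1, 4.7]
width: 0.5
```

Emit:
arm_command(motion=[[[0.4, 3, 0], 0, 0], [[0.8, 6, 0], 0, 0], [[1.3, 9, 0], 0, 0], [[1.7, 12, 0], 0, 0], [[2.1, 15, 0], 0, 0]])

```text
time: 4.0
tool_pos: [531.5, 92.0, 86.2]
tcp_rot: [-3.142, 0.002, 1.422]
wrist_force: [-1.5, -12.5, 8.4]
width: 0.1
```

```bash
python3 - <<'E'
from h import *
s=r.sense();print(s['tool_pos'],s['wrist_force'])
q,e=grab('wrist');cv2.imwrite('pics/wrist3.png',q)
p,d=grab('scene');cv2.imwrite('pics/scene3.png',cv2.resize(p[60:400,200:480],None,fx=1.7,fy=1.7))
print(r.sense()['wrist_force'])
E
```

```text
[531.49116073  91.99771441  86.24775517] [ -1.52788955 -12.4546178    8.39765191]
[-0.44419644 -7.92736642  6.2008857 ]
```

View pics/wrist3.png

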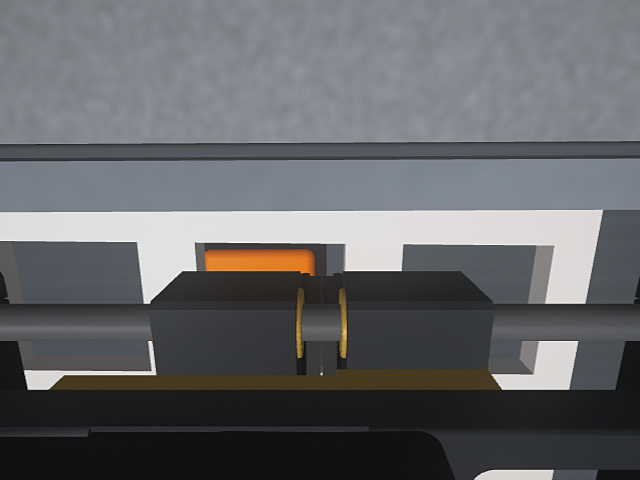

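View pics/scene3.png

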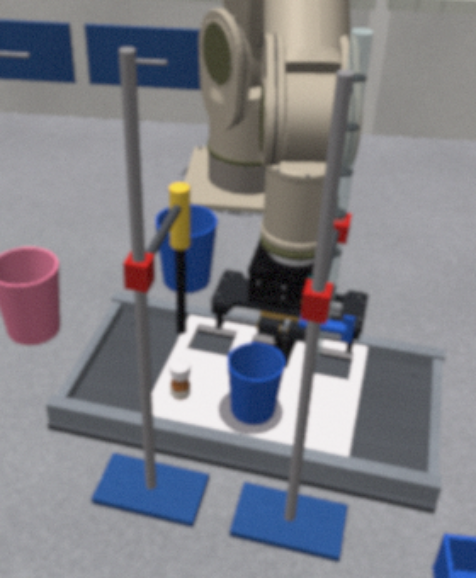

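The wrist view shows the plunger (205–315) still down, with its left end going under the trailing bar, and the finger pushing the window's right edge (345). The carriage has moved about 10 mm. Continuing.

Emit:
arm_command(motion=[[[0.4, 3, 0], 0, 0], [[1.0, 7, 0], 0, 0], [[1.5, 11, 0], 0, 0], [[2.1, 15, 0], 0, 0], [[2.7, 19, 0], 0, 0]])

```text
time: 4.52
tool_pos: [534.2, 111.3, 86.1]
tcp_rot: [3.142, 0.002, 1.422]
wrist_force: [0.5, -9.1, 4.1]
width: 0.9
```

Emit:
arm_command(motion=[[[0.6, 4, 0], 0, 0], [[1.1, 8, 0], 0, 0], [[1.7, 12, 0], 0, 0], [[2.2, 16, 0], 0, 0], [[2.8, 20, 0], 0, 0]])

```text
time: 4.93
tool_pos: [537.1, 131.3, 86.1]
tcp_rot: [3.141, 0.002, 1.422]
wrist_force: [0.9, -9.8, 4.9]
width: 0.6
```

Emit:
arm_command(motion=[[[0.4, 3, 0], 0, 0], [[0.8, 6, 0], 0, 0], [[1.3, 9, 0], 0, 0], [[1.7, 12, 0], 0, 0], [[2.0, 14, 0], 0, 0]])

```text
time: 5.35
tool_pos: [539.1, 145.4, 86.2]
tcp_rot: [3.141, 0.002, 1.422]
wrist_force: [0.3, -9.5, 5.9]
width: 0.6
```

```bash
python3 - <<'E'
from h import *
s=r.sense();print(s['tool_pos'],s['wrist_force'])
q,e=grab('wrist');cv2.imwrite('pics/wrist4.png',q)
E
```

```text
[539.13032005 145.4161821   86.15360204] [ 0.29421703 -9.49504553  5.85736669]
```

View pics/wrist4.png

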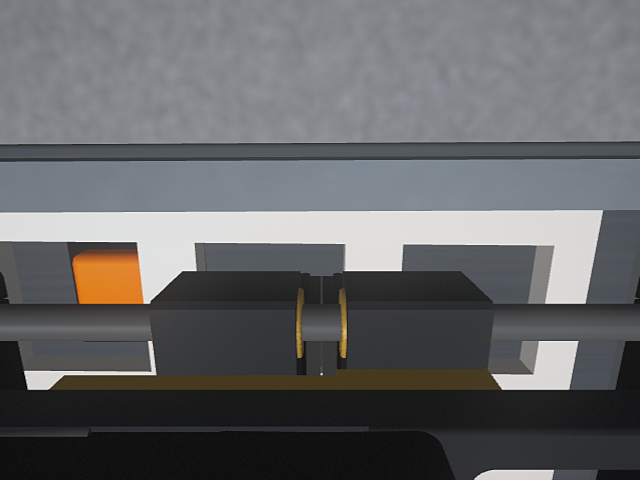

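The plunger (75–140) is in the trailing window but still partly under the bar on its right; about 15 mm to go.

Emit:
arm_command(motion=[[[0.3, 2, 0], 0, 0], [[0.6, 4, 0], 0, 0], [[0.9, 6, 0], 0, 0], [[1.1, 8, 0], 0, 0], [[1.3, 9, 0], 0, 0]])

```text
time: 5.82
tool_pos: [540.4, 154.3, 86.1]
tcp_rot: [3.141, 0.002, 1.422]
wrist_force: [-0.3, -10.1, 4.9]
width: 0.4
```

Emit:
arm_command(motion=[[[0.1, 1, 0], 0, 0], [[0.3, 2, 0], 0, 0], [[0.4, 3, 0], 0, 0], [[0.5, 3.5, 0], 0, 0], [[0.6, 4, 0], 0, 0]])

```text
time: 6.23
tool_pos: [541.0, 158.0, 86.1]
tcp_rot: [3.142, 0.002, 1.422]
wrist_force: [0.7, -9.7, 5.8]
width: 0.5
```

```bash
python3 - <<'E'
from h import *
s=r.sense();print(s['tool_pos'],s['wrist_force'])
q,e=grab('wrist');cv2.imwrite('pics/wrist5.png',q)
E
```

```text
[541.01600519 157.96322016  86.14355964] [ 0.73850054 -9.71269459  5.78558455]
```

View pics/wrist5.png

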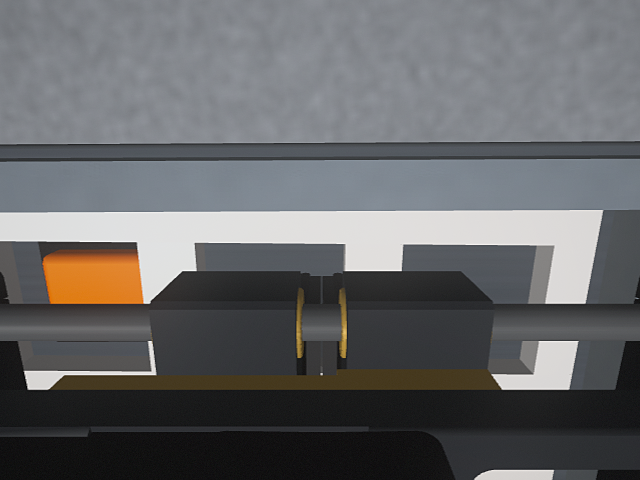

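Emit:
arm_command(motion=[[[0.1, 0.6, 0], 0, 0], [[0.2, 1.2, 0], 0, 0], [[0.3, 1.8, 0], 0, 0], [[0.3, 2.4, 0], 0, 0], [[0.4, 3, 0], 0, 0]])

```text
time: 6.7
tool_pos: [541.4, 160.3, 86.1]
tcp_rot: [-3.142, 0.003, 1.421]
wrist_force: [-1.0, -12.2, 7.6]
width: 0.4
```

```bash
python3 - <<'E'
from h import *
s=r.sense();print(s['tool_pos'],s['wrist_force'])
q,e=grab('wrist');cv2.imwrite('pics/wrist6.png',q)
E
```

```text
[541.39194925 160.34813439  86.13934778] [ -1.00176382 -12.23562842   7.57153683]
```

View pics/wrist6.png

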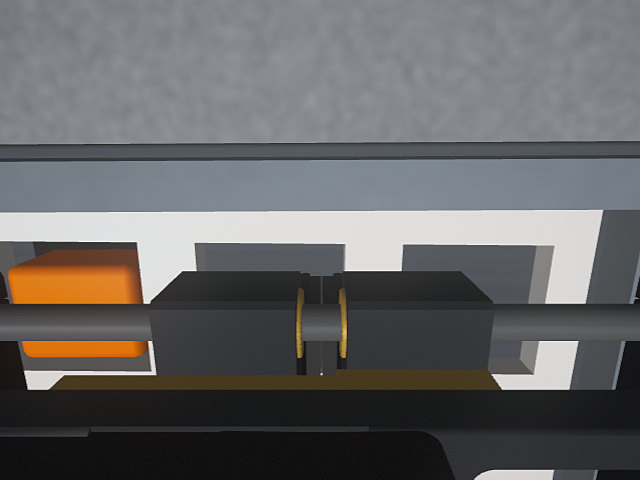

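The plunger has sprung up in the trailing window (10–145) and looks raised. Backing the finger off the edge, then straight up.

Emit:
arm_command(motion=[[[-0.4, -3, 0], 0, 0], [[-1.1, -8, 0], 0, 0], [[-1.7, -12, 0], 0, 0], [[-1.7, -12, 8], 0, 0], [[-1.7, -12, 18], 0, 0]])

```text
time: 7.17
tool_pos: [538.9, 150.6, 104.3]
tcp_rot: [-3.14, 0.001, 1.423]
wrist_force: [0.4, -0.4, 0.3]
width: 0.4
```

Emit:
arm_command(motion=[[[0, 0, 20], 0, 0], [[0, 0, 45], 0, 0], [[-20, 0, 80], 0, 0], [[-50, 0, 100], 0, 0], [[-90, 0, 110], 0, 0]])

```text
time: 7.58
tool_pos: [451.0, 151.0, 218.1]
tcp_rot: [3.136, -0.003, 1.422]
wrist_force: [-0.3, 0.6, 0.7]
width: 0.3
```

Emit:
arm_command(motion=[[[-15, 20, 10], 0, 0], [[-30, 55, 15], 0, 0], [[-35, 95, 20], 0, 0], [[-40, 130, 20], 0, 0], [[-40, 130, 20], 0, 0]])

```text
time: 8.0
tool_pos: [406.9, 288.2, 235.9]
tcp_rot: [3.141, -0.004, 1.432]
wrist_force: [-1.6, 0.1, 0.1]
width: 0.6
```

```bash
python3 - <<'E'
from h import *
s=r.sense();print(s['time'],s['tool_pos'],s['wrist_force'])
p,d=grab('top');cv2.imwrite('pics/top7.png',cv2.resize(p[140:310,190:410],None,fx=3.6,fy=3.6,interpolation=cv2.INTER_CUBIC)); cv2.imwrite('pics/top7f.png',p)
p,d=grab('scene');cv2.imwrite('pics/scene7.png',cv2.resize(p[60:400,200:480],None,fx=1.7,fy=1.7))
E
```

```text
8.0 [406.94786399 288.17606192 235.91407787] [-1.62035115  0.07203148  0.10655288]
```

View pics/top7.png

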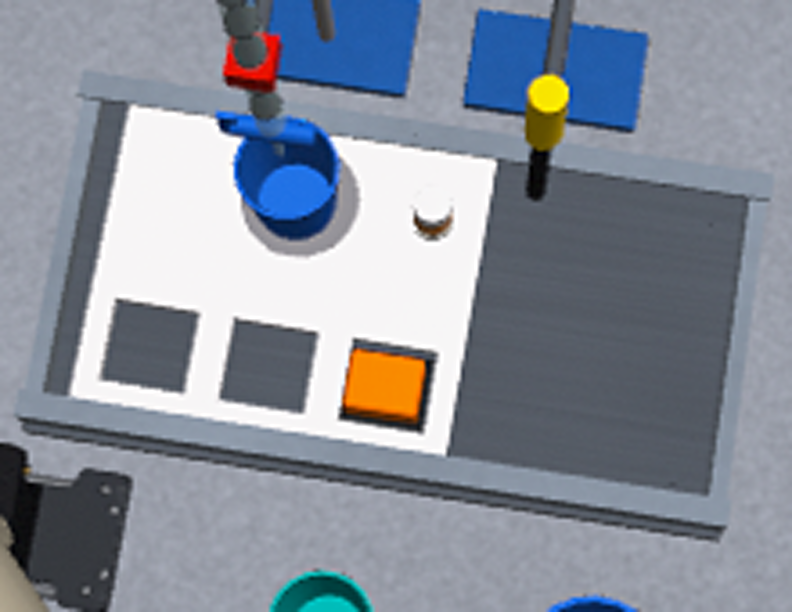

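View pics/scene7.png

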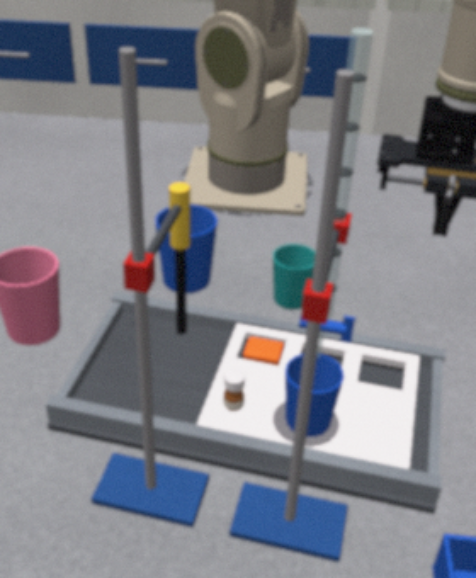

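The top crop shows the plunger up in the third window (385,385), the beaker mouth around (287,167) under the stopcock with the tip near (279,150), and the vial upright. Checking the numbers before handing in.

```bash
python3 - <<'E'
from h import *
d=np.load('pics/last_top.npz')['d']
f=lambda x,y,z:pt('top',x/3.6+190-.36,y/3.6+140-.36,None,z).round(1)
b=f(287,167,114);t=f(279,150,140);print(b,t,np.hypot(*(b-t)[:2]))
print('prev tip',652.3,126.8,np.hypot(b[0]-652.3,b[1]-126.8))
zs=lambda x,y:[pt('top',u,v,d)[2] for u in range(int(x/3.6+190)-2,int(x/3.6+190)+3) for v in range(int(y/3.6+140)-2,int(y/3.6+140)+3)]
print('plunger z',np.median(zs(387,382)),'carriage z',np.median(zs(180,270)),np.median(zs(330,290)))
s=r.sense();print(s['time'],s['wrist_force'])
r.sign_off()
E
```

```text
[649.7 123.3 114. ] [652.9 126.2 140. ] 4.31856457633779
prev tip 652.3 126.8 4.360045871318274
plunger z 39.306652284285065 carriage z 33.88043807998474 34.843219821346565
8.1 [ 0.67072945 -0.9637695  -0.48209495]
the job is handed in; nothing more can be done
```

I pushed the plunger down with the closed fingertips and slid the carriage about 80 mm along its track towards the burette by the window's edge. The plunger sprang up in the next window, and I backed the finger off, lifted it and moved clear. I handed the job in at 8.1 s; the hand-in gives no verdict.

- **Beaker:** its mouth centre measured about 4 mm horizontally from the burette's tip, where 20 mm is allowed.
- **Plunger:** its top measured 39 mm, against 38 mm when fully up.
- **Carriage:** its top measured 34 to 35 mm, against 34 mm when lying flat in the track.
- **Beaker and vial:** both look upright in the last pictures.
- **Robot:** it is standing clear, with about 1 N or less on the wrist.
- **Bystanders:** I did not measure their positions again at the end. The arm's path kept away from them, and the wrist force gave no sign of contact away from the plunger and carriage.

No check failed. While I was pushing, the upward force on the wrist stayed at 4 to 8 N even after the carriage was holding the plunger down. I took this to be friction at the window's edge, and it dropped to zero once I backed off.

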